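Put the rinsed humidifier tank back on its base

TASK

The humidifier's tank has been rinsed and is leaning on the sloping wire rack to dry. Put it back on the humidifier: take it by its bar grip and lower it gently, the right way round, over the two locating pegs until it is fully home and upright, and only then let go. The humidifier must be off before the tank touches it: if the green-dot end of its power rocker is pressed in, push the plain end down first, and leave it off. Do not shift or knock over the other things on the desk.

Things in the scene. Friction and masses are not known exactly. Their poses are not given: they have to be found in the camera images.
- tank_centre (a point): The tank: pale-blue plastic box, white foot and top, 110 x 110 mm, 140 mm high (bar grip above that), 0.35 to 0.6 kg. Point on its axis 90 mm above its underside; z up through its top, x to its rear, which a grey mist nozzle (20 mm wide, 10 mm high, at x = +42 mm on the top) marks. At the start it leans 25 deg off upright on the rack, its top towards the robot.
- tank_grip (a point): The tank's pale grey bar grip at the point over the tank's axis, 166 mm above the underside, half-way up the bar. Same axes as tank_centre. The bar is 80 mm long along x (from -48 to +32 mm), 24 mm wide in y with flat sides, 32 mm high (16 mm above and below this point); 10 mm of air between it and the tank's top.
- tank_foot (a point): Centre of the tank's flat underside, same axes. It has two round sockets at x = 0, 30 mm deep, sharp-edged, 2 mm wider than the pegs: for the thick peg at y = -28 mm, for the thin one at y = +28 mm. So the tank fits one way round only.
- seat (a point): Middle of the recess of the humidifier, at the height of its flat rim (60 mm above the table), on which the tank's edge rests when home; tank_foot comes here, level, x the same way, as near as the pegs let it. z up, x to the base's rear. In the recess (92 mm square) a smaller grey lift-out basin with two blue upright pegs is stuck where it was last pushed, so its exact place is not told (see base).
- base: The humidifier's white base, 210 (x) x 146 (y) x 64 mm, fixed. Origin: centre of its underside, 40 mm in front of the seat; z up, x to its rear. Control deck in front (x -105 to -43 mm, 64 mm high) with the black rocker and a grey dial (leave it). The basin and its pegs stand up to 4 mm off the seat along x and along y and up to 0.03 rad turned, and do not give: find them by feel or sight.
- peg_thick_nominal (a point): Where the centre of the tip of the thick blue peg would be if the basin lay in the middle: 28 mm from the seat towards -y, 26 mm above the rim. The peg is 22 mm across; its tip tapers by 1 mm all round over the last 2 mm. Axes of the base.
- peg_thin_nominal (a point): The same for the thin blue peg: 28 mm from the seat towards +y, 20 mm above the rim (6 mm lower than the thick one, so the thick one enters first), 16 mm across, same taper.
- power (a joint): The power rocker on the control deck, a black paddle 58 mm long (along the base's y) and 30 mm wide that tips about its middle and snaps to either end; rad: +0.2 is on (end with the green dot, towards -y, pressed in), -0.2 is off (plain end, towards +y, pressed in). It takes 2 to 3 N at the end to flip.
- rocker_off_end (a point): Point to press to switch off: fixed in the base, over the plain end of the rocker, 22 mm from its pivot (from the seat 114 mm to the front and 52 mm to +y), at the height of the paddle's top when level, 77 mm above the table; when on, the paddle's end stands about 5 mm higher, and it must go about 5 mm below this height to be off.
- rack: The wire draining rack in a pale drip tray 205 x 180 mm, fixed to the table. Origin: centre of its underside; z up. Steel wires carry the tank under its underside and under its leaning face (robot side); the highest wire is 125 mm above the table, nothing stands above the tank or beside its grip.
- mug_orange_rim (a point): An orange mug, 80 mm wide and 88 mm high, standing between rack and humidifier; centre of its mouth. Leave it.
- mug_white_rim (a point): A white mug, 76 mm wide and 85 mm high; centre of its mouth. Leave it.
- flask: A dark drinks flask, 66 mm wide, 190 mm high; centre of its foot. Leave it.
- caddy: A green tea caddy, 74 mm wide, 110 mm high; centre of its foot. Leave it.
- lunch_box: A closed black lunch box with a dark red lid, 116 x 181 x 60 mm; centre of its underside. Leave it.
- spoon: A spoon with a wooden handle lying on the desk between rack and humidifier; its middle. Leave it.
There are look-alikes about, which are no part of the job. Leave any purple look-alike of the part that bears tank_centre alone.

How it is judged:
On the way, in this order (a step that is already met when the one before it is completed fails the run):
1. the tank has been lifted clear of the rack, its middle above 0.2 m (height (world z) of tank_centre above 0.2 m and contact force between tank and rack below 0.05 N), for 0.1 s.
2. the tank is home on the base, its underside within 4 mm of the rim's height and upright, while the fingers still hold or press it (z of tank_centre in the frame of seat below 0.094 m and horizontal distance between tank_centre and seat below 0.007 m and angle between tank_centre's own z axis and vertical below 0.05 rad and contact force between the fingers and tank above 0.5 N), for 0.1 s.
At the end, for the whole second after the job is handed in: The tank sits fully home on the base: its underside within 3 mm of the rim's height, within 7 mm of the middle of the recess, upright within 0.04 rad, turned with the base within 0.1 rad, at rest and let go; the power rocker is off (below -0.12 rad) (horizontal distance between tank_centre and seat below 0.007 m and z of tank_centre in the frame of seat between 0.086 and 0.093 m and angle between tank_centre's own z axis and vertical below 0.04 rad and angle between the x axis of tank_centre and the x axis of seat, either way round below 0.1 rad and linear speed of tank below 0.02 m/s and value of joint power below -0.12 rad); the robot touches nothing.
It fails at once if the tank touches the humidifier while the rocker is on (contact force between tank and base above 0.3 N and value of joint power above 0 rad).
It fails at once if the tank is rammed or dropped on the humidifier (more than 60 N between them) (contact force between tank and base above 60 N).
It fails at once if one of the other things on the desk is shifted by more than 30 mm or knocked over (distance of any of mug_orange_rim, mug_white_rim, flask, caddy, lunch_box, spoon from where it was at the start of the episode above 0.03 m or angle between any of mug_orange_rim, mug_white_rim, flask, caddy, lunch_box's own z axis and vertical above 0.4 rad).
It also fails if it takes over 72 s, if anything falls off the work surface, if the arm or the gripper's body presses on something with over 40 N, if the wrist force passes 120 N, or if a joint passes its speed limit or range.

ROBOT

A 6-joint arm with a two-finger parallel gripper is mounted at the origin on the work surface. World frame = base frame: x ahead of the robot, y to its left, z up, the work surface at z = 0. Lengths are in m, angles in rad, forces in N, time in s.
With the tool pointing down it reaches from about 0.35 to 0.975 m from the base axis. Payload 4.9 kg.
Tool frame: the origin (TCP) lies on the centre line of the jaws, within the pads' length; the fingertips stand 11 mm ahead of it and the grasp point (between the pads) lies 8 mm behind it (manip.finger_overhang is the distance from the TCP to the fingertips, in m); y points along the fingers, z is the direction in which the jaws open and shut, and the axes are right-handed (so a half turn about y gives the same grasp; the last joint's range is limited). The gripper opens to 85 mm and grips with 20 to 120 N. Pads are 22 mm wide; open, the fingers measure 114 mm over their backs; the gripper's body (76 mm by 85 mm) begins 54 mm behind the grasp point. The pads swing forward as they close: fully open they stand 13 mm farther back than shut.
Start: joints at [1.199, 0.053, 1.613, -0, 1.476, -0.119], TCP at [0.156, 0.605, 0.242] pointing down, gripper open.
Joint ranges: [-3.01, 3.01], [-1.01, 2.22], [0.06, 2.58], [-1.02, 4.17], [0.09, 2.62], [-3.14, 3.14]. Speed limits (rad/s): [2.57, 2.57, 3.14, 3.14, 3.14, 3.14].

INTERFACE

Orientations are given as a unit quaternion [w, x, y, z].
In Python, from plant import readout, cams, workorder, manip gives the robot as it stands.
- The arm moves only by the tool play_rows, never from a script. Its arguments are lists of equal length, an entry for each row: "slide": the shift along the tool's x, y, z in cm, a list of three; "yaw": the turn about the tool's y in degrees; "grip": the closure, from -1 (fully open) to 1 (shut), so that 0 is half open. In form: {"slide": [[x, y, z], ...], "yaw": [yaw, ...], "grip": [grip, ...]}. A call has 1 to 12 rows; each row shifts and turns the commanded pose from where the row before left it, along the tool's axes as they then stand; what a row does not reach is not made up. A row lasts 1/10 s, in which the tool goes at most 50 mm and 8.59 degrees, less where a joint would pass 70% of its speed; a pose out of reach is approached as far as the arm can. A call with a gripper value outside its range is refused whole. The fingers move at their own pace and stop on an object; the grip force is fixed at half the most. Time passes only in rows, so rows that do not move let the fingers close. It gives the time, the measured TCP pose, the force and the opening at its end, in the units of the state.
- readout.state(): the state, without advancing time (a new reading comes with each control period).
- cams.grab_frame(name): name is "side" or "top"; returns a dict with "image" (400x640x3 uint8, red, green, blue), "mtx" (3x3 intrinsics, pixels), "dist" ([k1, k2, p1, p2, k3] as OpenCV has them; the pictures are not rectified), "R" (3x3) and "t" (3): a world point X has camera coordinates R X + t. Camera axes: x right, y down, z forward; pixel columns grow to the right and rows downward; lengths in m; the calibration is good to about 2 mm. A picture is of the moment at which its call begins. There is no depth.
- workorder.job_done(): hands the job in, once; it reports no verdict.
The state is a dict: "time": time; "joint_pos": joint angles; "joint_vel": joint speeds; "joint_efforts": joint torques, N m; "tool_pos": TCP position; "tool_rot": TCP orientation; "contact_force": force on the tool from outside, world axes, zero at the start; "ft_torque": the same for the moment, N m; "gripper_width": opening from 0.0 (shut) to 1.0 (fully open).
Only numpy, scipy, OpenCV 4.12 (cv2) and the standard library are available. Lean on these libraries where they do the work, as an engineer would, in place of code of your own. Each camera call takes 0.05 s, during which the arm holds its last target.

## Working session

There is one attempt and no reset: what is moved stays moved. The work goes in short steps, Python scripts to look and compute and a tool call to move; the robot and the scene stay as the last step left them, time stands still between calls to the robot, and variables do not carry over. Pictures are saved under pics/ and viewed, and the job is handed in when it is done.

Besides the shell and the picture viewer there is one more tool, called after ">>>" as name(argument=value, ...) on one line, values as JSON. play_rows: Moves the arm, as the interface text tells. Its arguments: {"type":"object","properties":{"slide":{"type":"array","items":{"type":"array","items":{"type":"number"}}},"yaw":{"type":"array","items":{"type":"number"}},"grip":{"type":"array","items":{"type":"number"}}},"required":["slide","yaw","grip"]}

```bash
ls; mkdir -p pics; python3 - <<'E'
from plant import readout,cams,manip
import cv2
print(readout.state()); print([ (k,getattr(manip,k)) for k in dir(manip) if k[0]!='_'])
for n in ("side","top"):
    f=cams.grab_frame(n); cv2.imwrite(f"pics/{n}0.png",f["image"][:,:,::-1]); print(n,f["mtx"],f["dist"],f["R"],f["t"])
E
```

```text
pics
{'time': 0.0, 'joint_pos': array([ 1.19897610e+00,  5.33741624e-02,  1.61431848e+00, -3.20964743e-05,
        1.47603093e+00, -1.18989984e-01]), 'joint_vel': array([ 1.70976181e-05, -4.00000053e-04, -9.59115860e-04, -1.15176909e-03,
        9.10847782e-04,  1.60240316e-03]), 'joint_efforts': array([-6.19129441e-04, -3.93701613e+01, -3.70162153e+01, -2.19656081e-04,
        7.19216492e-03,  1.73900003e-05]), 'tool_pos': array([0.15611579, 0.60454791, 0.24103767]), 'tool_rot': array([-0.70073041,  0.70219755, -0.08932205,  0.08897789]), 'contact_force': array([-0.03267834,  0.16030457,  0.68504061]), 'ft_torque': array([-0.00886723, -0.02124042,  0.00213552]), 'gripper_width': 0.9986568561855722}
[('IKError', <class 'plant.IKError'>), ('finger_overhang', 0.011)]
side [[483.79786369   0.         327.18367552]
 [  0.         483.79786369 199.55842897]
 [  0.           0.           1.        ]] [-0.04478039  0.          0.          0.          0.        ] [[ 0.93806922 -0.34644604  0.00113652]
 [-0.2178862  -0.59251292 -0.77553468]
 [ 0.26935432  0.72725758 -0.63130394]] [-0.54501322  0.21979037  1.37143116]
top [[471.80709068   0.         322.81121436]
 [  0.         471.80709068 203.03789612]
 [  0.           0.           1.        ]] [-0.02338409  0.          0.          0.          0.        ] [[ 0.00351723 -0.99997412 -0.00627614]
 [-0.99561002 -0.00291471 -0.09355313]
 [ 0.09353241  0.00657763 -0.99559451]] [-0.01255789  0.55127305  1.44342842]
```

View pics/side0.png

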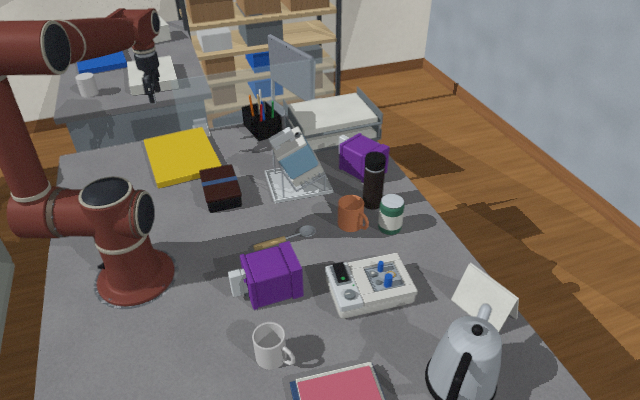

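View pics/top0.png

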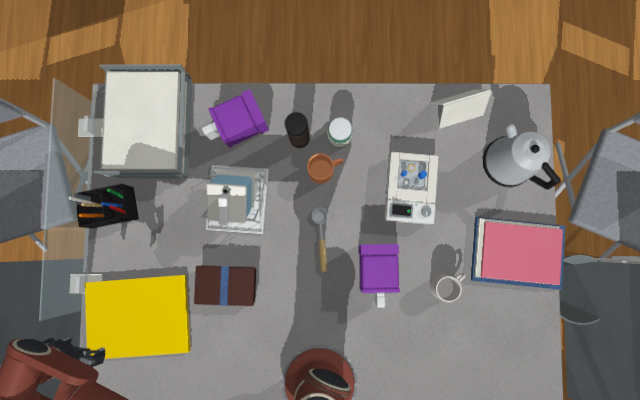

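The tank candidates are the pale-blue box on the wire rack (top 230,203; side 297,155), the purple box at top (237,117), and the purple box at top (380,270). The description fits the pale-blue one on the rack. I'll check it in close crops.

```bash
python3 - <<'E'
import cv2,numpy as np
s=cv2.imread("pics/side0.png");t=cv2.imread("pics/top0.png")
def crop(im,x0,y0,x1,y1,k): return cv2.resize(im[y0:y1,x0:x1],None,fx=k,fy=k,interpolation=cv2.INTER_CUBIC)
cv2.imwrite("pics/c_tank_top.png",crop(t,195,155,275,245,6))
cv2.imwrite("pics/c_tank_side.png",crop(s,255,115,345,205,6))
cv2.imwrite("pics/c_base_top.png",crop(t,375,140,450,230,6))
cv2.imwrite("pics/c_base_side.png",crop(s,320,245,420,320,6))
E
```

```text
(no output)
```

View pics/c_tank_top.png

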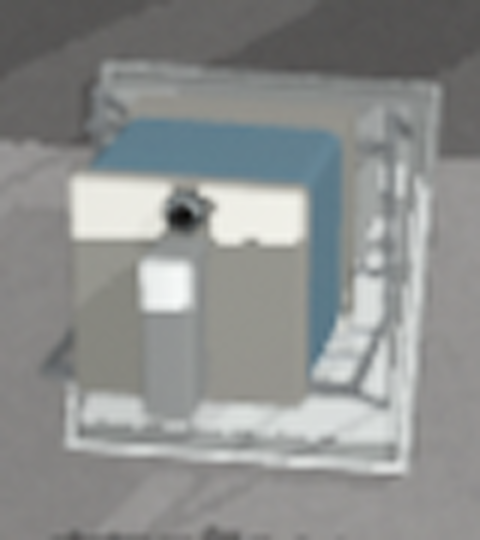

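View pics/c_tank_side.png

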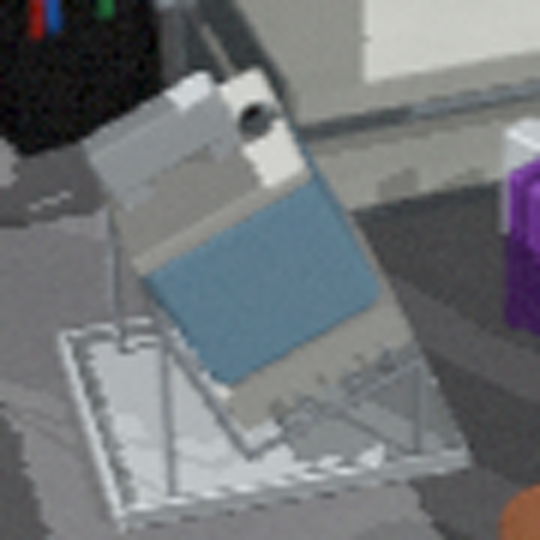

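View pics/c_base_top.png

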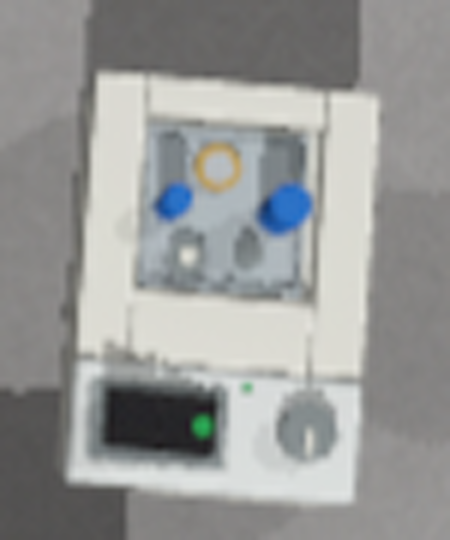

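View pics/c_base_side.png

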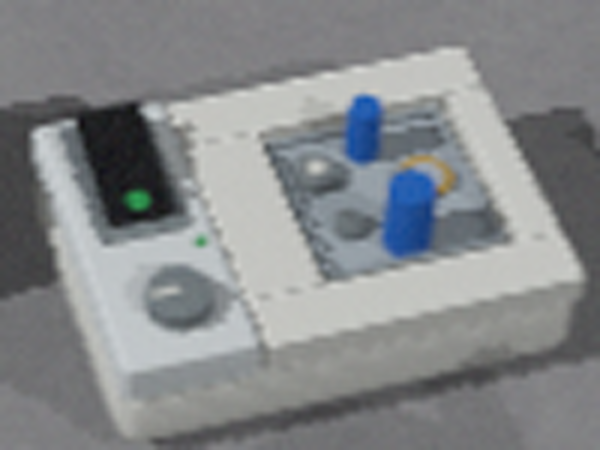

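The crops confirm it: pale-blue tank, nozzle to the rear (away from the robot), bar grip pointing at the robot. Green dot looks pressed (plain end stands up in the side view), so the rocker is taken as on. Now I'll measure.

```bash
cat > h.py <<'E'
import numpy as np,cv2
C={"side":dict(K=np.array([[483.79786369,0,327.18367552],[0,483.79786369,199.55842897],[0,0,1]]),d=np.array([-0.04478039,0,0,0,0]),
R=np.array([[0.93806922,-0.34644604,0.00113652],[-0.2178862,-0.59251292,-0.77553468],[0.26935432,0.72725758,-0.63130394]]),t=np.array([-0.54501322,0.21979037,1.37143116])),
"top":dict(K=np.array([[471.80709068,0,322.81121436],[0,471.80709068,203.03789612],[0,0,1]]),d=np.array([-0.02338409,0,0,0,0]),
R=np.array([[0.00351723,-0.99997412,-0.00627614],[-0.99561002,-0.00291471,-0.09355313],[0.09353241,0.00657763,-0.99559451]]),t=np.array([-0.01255789,0.55127305,1.44342842]))}
def ray(n,uv):
    c=C[n];p=cv2.undistortPoints(np.array([[uv]],float),c["K"],c["d"])[0,0]
    return -c["R"].T@c["t"], c["R"].T@np.array([p[0],p[1],1])
def onz(n,uv,z):
    o,d=ray(n,uv);return o+d*(z-o[2])/d[2]
def tri(a,b):  # top uv, side uv
    o1,d1=ray("top",a);o2,d2=ray("side",b)
    A=np.stack([d1,-d2],1);s=np.linalg.lstsq(A,o2-o1,rcond=None)[0]
    p,q=o1+s[0]*d1,o2+s[1]*d2
    return (p+q)/2,np.linalg.norm(p-q)
def proj(n,X):
    c=C[n];return cv2.projectPoints(np.array(X,float).reshape(-1,1,3),cv2.Rodrigues(c["R"])[0],c["t"],c["K"],c["d"])[0].reshape(-1,2)
def crop(im,x0,y0,x1,y1,k):
    return cv2.resize(im[y0:y1,x0:x1],None,fx=k,fy=k,interpolation=cv2.INTER_CUBIC)
E
python3 - <<'E'
from h import *
s=cv2.imread("pics/side0.png");t=cv2.imread("pics/top0.png")
cv2.imwrite("pics/d_tank_side.png",crop(s,263,120,335,174,11))
cv2.imwrite("pics/d_tank_top.png",crop(t,198,175,262,232,10))
for n,im in(("side",s),("top",t)):
    hsv=cv2.cvtColor(im,cv2.COLOR_BGR2HSV)
    for nm,lo,hi in (("blue",(100,150,60),(125,255,255)),("green",(55,120,60),(80,255,255))):
        m=cv2.inRange(hsv,lo,hi);k,l,st,c=cv2.connectedComponentsWithStats(m)
        for i in range(1,k):
            if st[i,4]>2 and 320<c[i][0]<450 and 140<c[i][1]<320: print(n,nm,st[i],c[i].round(2))
E
```

```text
side blue [378 261   5  11  50] [380.04 266.08]
side blue [384 274   8  14  92] [387.74 280.24]
side green [341 276   4   4  13] [342.54 277.85]
top blue [401 171   6   5  21] [403.62 173.  ]
top blue [419 171   8   8  43] [422.19 174.37]
top green [407 209   4   4  13] [408.38 210.62]
```

View pics/d_tank_side.png

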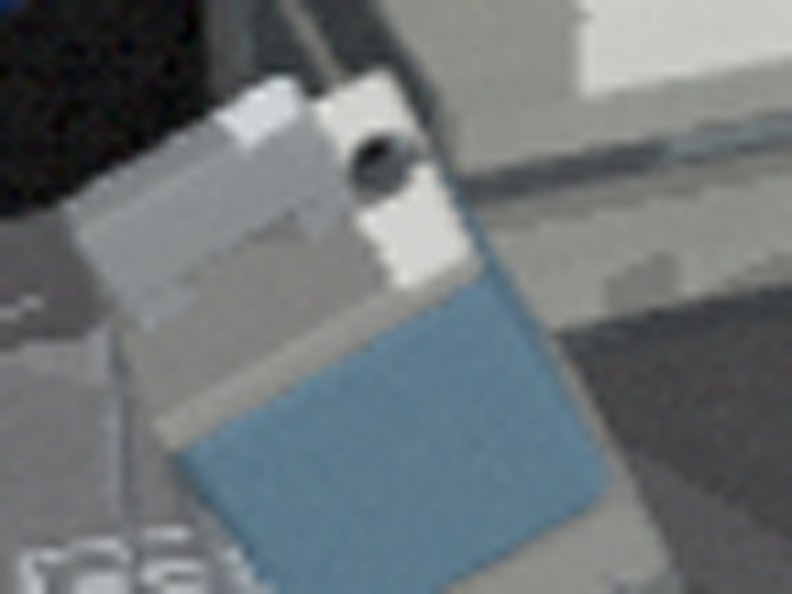

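View pics/d_tank_top.png

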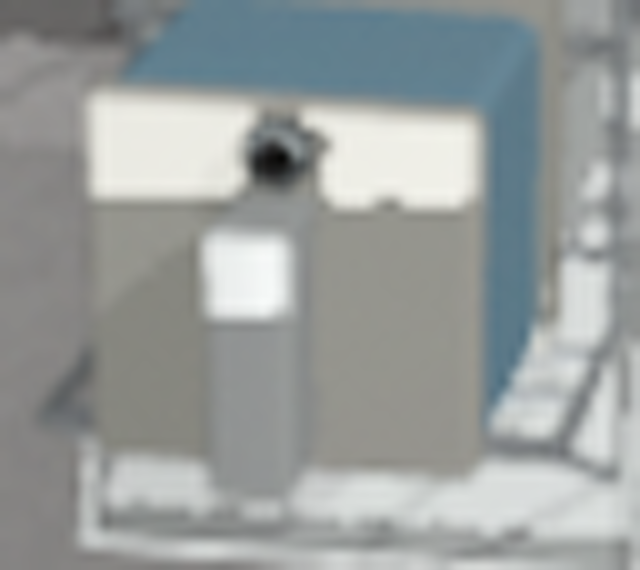

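```bash
python3 - <<'E'
from h import *
T=lambda p:((p[0]+.5)/10-.5+198,(p[1]+.5)/10-.5+175)
S=lambda p:((p[0]+.5)/11-.5+263,(p[1]+.5)/11-.5+120)
# tank frame points rel foot
P={"RL":((88,92),(385,70),(55,55,140)),"RR":((485,107),(482,258),(55,-55,140)),"FR":((480,472),(160,435),(-55,-55,140)),
"bRL":((203,235),(290,78),(32,12,182)),"bRR":((290,235),(308,108),(32,-12,182)),"bFL":((215,490),(65,205),(-48,12,182)),"bFR":((298,490),(90,237),(-48,-12,182))}
X=[];M=[]
for k,(a,b,m) in P.items():
    p,e=tri(T(a),S(b));X.append(p);M.append(np.array(m)/1000);print(k,p.round(4),round(e,4))
X=np.array(X);M=np.array(M)
from scipy.spatial.transform import Rotation as Ro
xc,mc=X.mean(0),M.mean(0)
r,rs=Ro.align_vectors(X-xc,M-mc)
print("resid mm",((X-xc-r.apply(M-mc))*1000).round(1))
R=r.as_matrix();print(R.round(3),"lean",np.degrees(np.arccos(R[2,2])),"yaw of x",np.degrees(np.arctan2(R[1,0],R[0,0])), "yaw y",np.degrees(np.arctan2(-R[0,1],R[1,1])))
t=xc-R@mc
for n,z in(("foot",0),("centre",.09),("grip",.166)): print(n,(t+R@[0,0,z]).round(4))
# rocker, base
print("green dot",onz("top",(408.38,210.62),.075),tri((408.38,210.62),(342.54,277.85)))
# base corners top (crop k6, off 375,140), deck corners z=.064, rim corners
B=lambda p:((p[0]+.5)/6-.5+375,(p[1]+.5)/6-.5+140)
for n,p,z in(("rearL",(97,73),.06),("rearR",(380,95),.06),("frontL",(68,485),.064),("frontR",(354,502),.064),
 ("recRL",(150,120),.06),("recRR",(318,128),.06),("recFL",(133,293),.06),("recFR",(313,302),.06)):
    print(n,onz("top",B(p),z).round(4))
E
```

```text
RL [0.5879 0.3094 0.2016] 0.0013
RR [0.5835 0.1999 0.2002] 0.0
FR [0.4854 0.2067 0.1568] 0.0004
bRL [0.5463 0.2701 0.229 ] 0.0029
bRR [0.5454 0.246  0.2326] 0.0016
bFL [0.4777 0.2724 0.1987] 0.0002
bFR [0.4784 0.2489 0.2013] 0.0013
resid mm [[-1.1 -1.3 -0.6]
 [-0.5 -0.9 -1.4]
 [ 1.8  1.1 -0.3]
 [-2.8  0.8 -2.1]
 [-2.6  0.7  1.6]
 [ 1.7 -0.4  0. ]
 [ 3.5  0.   2.7]]
[[ 0.914  0.045 -0.404]
 [-0.044  0.999  0.013]
 [ 0.404  0.006  0.915]] lean 23.852004023986584 yaw of x -2.75262725759846 yaw y -2.5963832648678307
foot [0.5929 0.2564 0.0516]
centre [0.5565 0.2575 0.1339]
grip [0.5258 0.2585 0.2034]
green dot [ 0.52456693 -0.26821203  0.075     ] (array([ 0.52470051, -0.26817445,  0.07550125]), np.float64(0.00035730066172342807))
rearL [ 0.707  -0.2192  0.06  ]
rearR [ 0.696  -0.3639  0.06  ]
frontL [ 0.4955 -0.2019  0.064 ]
frontR [ 0.4874 -0.3458  0.064 ]
recRL [ 0.6827 -0.246   0.06  ]
recRR [ 0.6788 -0.3319  0.06  ]
recFL [ 0.5935 -0.2363  0.06  ]
recFR [ 0.5892 -0.3277  0.06  ]
```

```bash
python3 - <<'E'
from h import *
s=cv2.imread("pics/side0.png");t=cv2.imread("pics/top0.png")
a=crop(t,395,160,435,195,18);b=crop(s,368,252,408,300,12)
cv2.imwrite("pics/e_top.png",a);cv2.imwrite("pics/e_side.png",b)
from scipy.spatial.transform import Rotation as Ro
B=lambda p:((p[0]+.5)/6-.5+375,(p[1]+.5)/6-.5+140)
L=[((97,73),.06,105,73),((380,95),.06,105,-73),((68,485),.064,-105,73),((354,502),.064,-105,-73),((150,120),.06,86,46),((318,128),.06,86,-46),((133,293),.06,-6,46),((313,302),.06,-6,-46)]
X=np.array([onz("top",B(p),z)*[1,1,0] for p,z,_,_ in L]);M=np.array([[x/1e3,y/1e3,0] for _,_,x,y in L])
r,_=Ro.align_vectors(X-X.mean(0),M-M.mean(0));print("yaw",np.degrees(r.as_rotvec()))
b0=X.mean(0)-r.apply(M.mean(0));print("base",b0);print(((X-b0-r.apply(M))*1e3).round(1))
for n,p in(("seat",(.04,0,.06)),("pthick",(.04,-.028,.086)),("pthin",(.04,.028,.08)),("off",(-.074,.052,.077))):
    q=r.apply(p)+b0;print(n,q.round(4),proj("top",q).round(1),proj("side",q).round(1))
for n in C: print(n,-C[n]["R"].T@C[n]["t"])
E
```

```text
yaw [ 0.         0.        -4.2900418]
base [ 0.59631683 -0.28259071  0.        ]
[[ 0.5 -1.5  0. ]
 [ 0.4 -0.7  0. ]
 [-1.5  0.1  0. ]
 [ 1.2  1.7  0. ]
 [-2.9 -2.9  0. ]
 [ 0.1  3.   0. ]
 [-0.2 -0.   0. ]
 [ 2.3  0.3  0. ]]
seat [ 0.6362 -0.2856  0.06  ] [[412.7 174.6]] [[383.3 275.5]]
pthick [ 0.6341 -0.3135  0.086 ] [[423.6 174. ]] [[387.9 276.5]]
pthin [ 0.6383 -0.2577  0.08  ] [[404.7 172.9]] [[380.2 263. ]]
off [ 0.5264 -0.2252  0.077 ] [[394.2 209.9]] [[337.2 266. ]]
side [ 0.18974851 -1.05597274  1.03686437]
top [ 0.4138898  -0.0204451   1.48856391]
```

View pics/e_top.png

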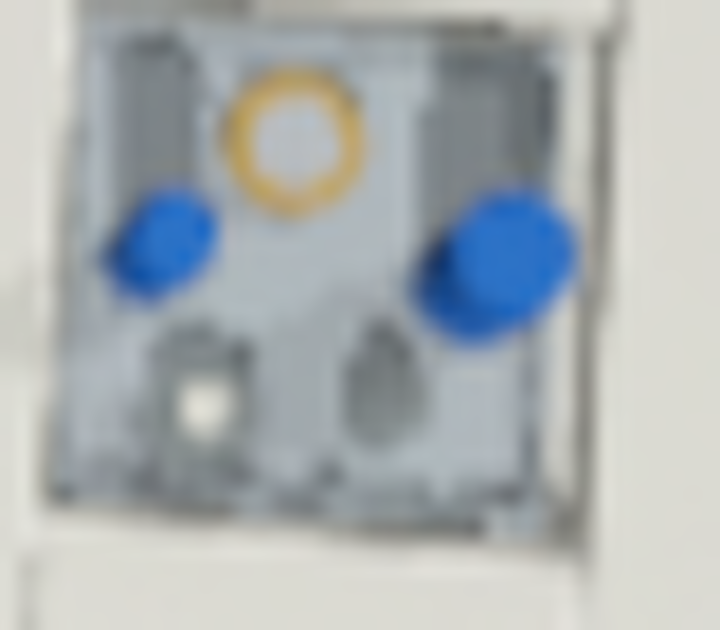

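View pics/e_side.png

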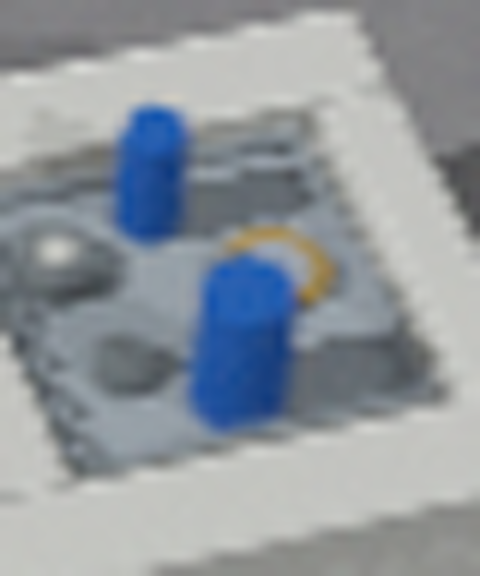

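```bash
python3 - <<'E'
from h import *
for n,a,b,z in(("thick",(423.03,173.47),(388.4,274.96),.086),("thin",(404.08,172.36),(380.46,261.96),.08)):
    print(n,onz("top",a,z).round(4),onz("side",b,z).round(4),tri(a,b))
from scipy.spatial.transform import Rotation as Ro
from plant import readout
R=Ro.from_quat(readout.state()["tool_rot"],scalar_first=True).as_matrix();print(R.round(3))
E
```

```text
thick [ 0.6357 -0.3118  0.086 ] [ 0.6375 -0.3091  0.086 ] (array([ 0.6356933 , -0.3113754 ,  0.08890953]), np.float64(0.0008974046198468843))
thin [ 0.6399 -0.2559  0.08  ] [ 0.6407 -0.2545  0.08  ] (array([ 0.63980933, -0.2557526 ,  0.08146329]), np.float64(0.0003487611510750815))
[[ 0.968 -0.001  0.25 ]
 [-0.25  -0.002  0.968]
 [-0.    -1.    -0.002]]
```

>>> play_rows(slide=[[0,-5,0],[0,-5,0],[2.16,0,-3.98],[2.16,0,-3.98],[2.16,0,-3.98],[2.16,0,-3.98],[2.16,0,-3.98],[2.16,0,-3.98],[2.16,0,-3.98],[2.16,0,-3.98],[2.16,0,-3.98],[2.16,0,-3.98]], yaw=[-5,-5,0,0,0,0,0,0,0,0,0,0], grip=[1,1,1,1,1,1,1,1,1,1,1,1])

```text
time: 1.3
tool_pos: [0.3406, 0.1897, 0.3419]
tool_rot: [0.707, -0.707, 0.027, -0.028]
contact_force: [0.4, 0.1, -0.2]
gripper_width: 0.002
```

>>> play_rows(slide=[[2.16,0,-3.98],[2.16,0,-3.98],[2.16,0,-3.98],[2.16,0,-3.98],[2.16,0,-3.98],[2.16,0,-3.98],[2.16,0,-3.98],[2.16,0,-3.98],[2.16,0,-3.98],[2.16,0,-3.98],[0,0,0],[0,0,0]], yaw=[0,0,0,0,0,0,0,0,0,0,0,0], grip=[1,1,1,1,1,1,1,1,1,1,1,1])

```text
time: 2.5
tool_pos: [0.5246, -0.2229, 0.341]
tool_rot: [0.707, -0.706, 0.029, -0.027]
contact_force: [0.1, -0.3, 0.4]
gripper_width: -0.001
```

>>> play_rows(slide=[[0.2,4,0.2],[0,5,0],[0,5,0],[0,5,0],[0,3,0],[0,0,0],[0,0,0]], yaw=[0,0,0,0,0,0,0], grip=[1,1,1,1,1,1,1])

```text
time: 3.2
tool_pos: [0.527, -0.2196, 0.1232]
tool_rot: [-0.707, 0.707, -0.027, 0.027]
contact_force: [-0.6, -0.4, 0.9]
gripper_width: 0.002
```

```bash
python3 - <<'E'
from h import *
from plant import cams,readout
print(readout.state()["tool_pos"])
f=cams.grab_frame("side")["image"][:,:,::-1];cv2.imwrite("pics/f_side.png",crop(f,290,180,420,310,5))
E
```

```text
[ 0.5270459  -0.21958403  0.12320791]
```

View pics/f_side.png

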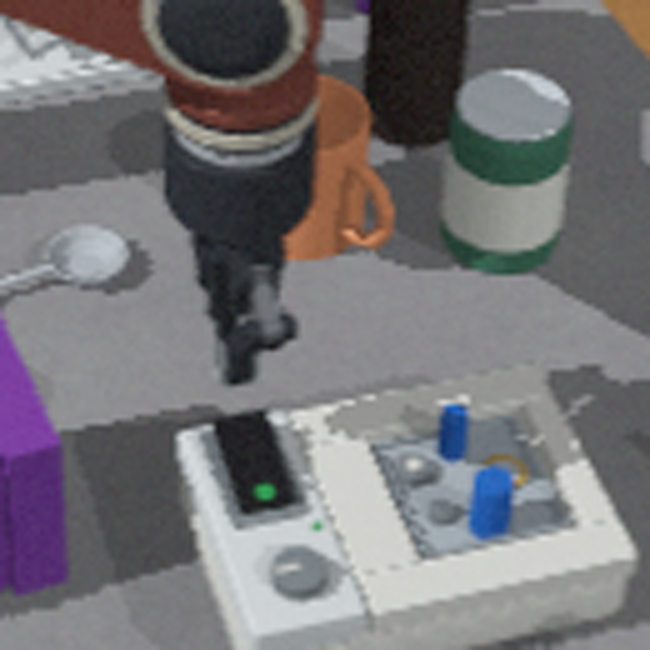

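>>> play_rows(slide=[[0,1.5,-0.15],[0,1,0],[0,0.5,0],[0,0.4,0],[0,0.4,0],[0,0.3,0],[0,0,0]], yaw=[0,0,0,0,0,0,0], grip=[1,1,1,1,1,1,1])

```text
time: 3.95
tool_pos: [0.5271, -0.2221, 0.0839]
tool_rot: [-0.707, 0.707, -0.028, 0.027]
contact_force: [-6.8, 3.5, 13.6]
gripper_width: 0.001
```

>>> play_rows(slide=[[0,-2,0],[0,-5,0],[0,-5,0],[0,-5,0],[0,0,5],[0,0,5],[0,0,5],[0,0,5],[0,0,0]], yaw=[0,0,0,0,0,0,0,0,0], grip=[1,1,1,1,1,1,1,1,1])

```text
time: 4.85
tool_pos: [0.5424, -0.0177, 0.2512]
tool_rot: [0.707, -0.706, 0.025, -0.025]
contact_force: [0.3, -0.6, -0.1]
gripper_width: 0.0
```

```bash
python3 - <<'E'
from h import *
from plant import cams,readout
g=cams.grab_frame("side")["image"][:,:,::-1]
t=cams.grab_frame("top")["image"][:,:,::-1]
cv2.imwrite("pics/g2.png",cv2.hconcat([crop(g,320,245,420,320,4),crop(t,375,150,450,225,4)]))
for n,im in(("side",g),("top",t)):
    hsv=cv2.cvtColor(np.ascontiguousarray(im),cv2.COLOR_BGR2HSV)
    m=cv2.inRange(hsv,(55,120,60),(80,255,255));k,l,st,c=cv2.connectedComponentsWithStats(m)
    for i in range(1,k):
        if 320<c[i][0]<450 and 200<c[i][1]<320: print(n,st[i],c[i].round(2))
E
```

```text
side [383 209   1   1   1] [383. 209.]
side [389 215   1   1   1] [389. 215.]
side [395 216   1   1   1] [395. 216.]
side [382 230   1   1   1] [382. 230.]
side [393 231   1   1   1] [393. 231.]
side [341 274   4   3  11] [342.36 275.09]
side [353 285   1   1   1] [353. 285.]
top [407 209   4   4  13] [408.38 210.38]
```

View pics/g2.png

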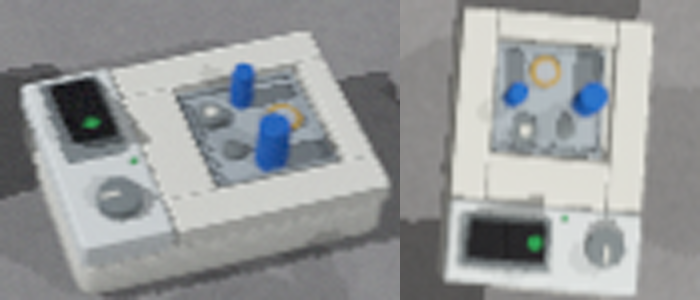

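The green dot rose by about 2.8 px in the side view, roughly 9 mm, so the rocker has flipped to off. Next is the tank grip.

>>> play_rows(slide=[[0,-4,0],[-0.49,0,4.6],[-0.49,0,4.6],[-0.49,0,4.6],[-0.49,0,4.6],[-0.49,0,4.6],[-0.49,0,4.6],[0,0,0],[0,0,0]], yaw=[-1.4,0,0,0,0,0,0,0,0], grip=[-1,-1,-1,-1,-1,-1,-1,-1,-1])

```text
time: 5.85
tool_pos: [0.5285, 0.254, 0.2908]
tool_rot: [-0.706, 0.707, -0.019, 0.019]
contact_force: [-0.4, -1.4, -0.4]
gripper_width: 0.999
```

```bash
python3 - <<'E'
from h import *
from plant import cams,readout
from scipy.spatial.transform import Rotation as Ro
s=readout.state();R=Ro.from_quat(s["tool_rot"],scalar_first=True).as_matrix();print(s["tool_pos"],np.degrees(np.arctan2(R[1,0],R[0,0])))
print("tool delta cm",R.T@(np.array([.5258,.259,.198])-s["tool_pos"])*100)
g=cams.grab_frame("side")["image"][:,:,::-1]
t=cams.grab_frame("top")["image"][:,:,::-1]
cv2.imwrite("pics/h2.png",cv2.hconcat([crop(g,240,80,340,200,4),crop(t,185,130,285,250,4)]))
E
```

```text
[0.52847307 0.25398033 0.2908322 ] -3.100325274986507
tool delta cm [-0.29128993  9.28273386  0.49758905]
```

View pics/h2.png

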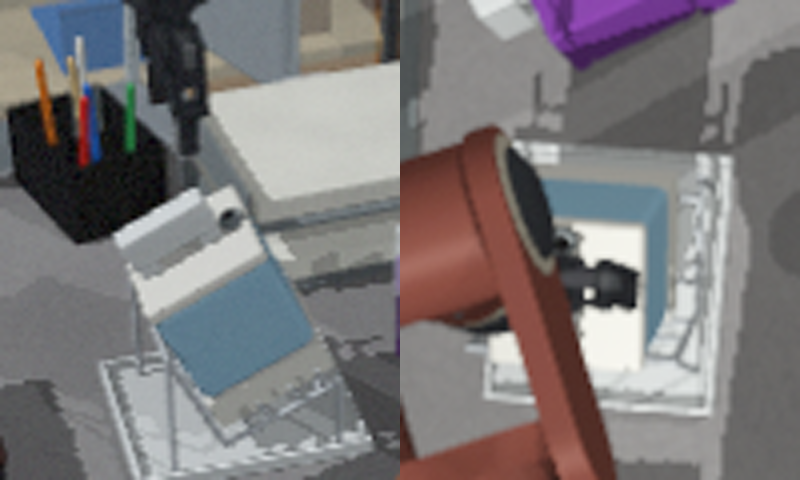

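>>> play_rows(slide=[[-0.3,3,0.5],[0,2.5,0],[0,2,0],[0,1.2,0],[0,0.6,0],[0,0,0],[0,0,0]], yaw=[0,0,0,0,0,0,0], grip=[-1,-1,-1,-1,-1,-1,-1])

```text
time: 6.65
tool_pos: [0.526, 0.2597, 0.1996]
tool_rot: [0.707, -0.707, 0.019, -0.02]
contact_force: [0.5, -0.3, -0.4]
gripper_width: 1.0
```

```bash
python3 - <<'E'
from h import *
from plant import cams,readout
s=readout.state();print(s["tool_pos"],s["contact_force"])
g=cams.grab_frame("side")["image"][:,:,::-1]
cv2.imwrite("pics/i.png",crop(g,255,95,325,175,8))
E
```

```text
[0.52597545 0.25967012 0.19957467] [ 0.54953607 -0.34053978 -0.4383275 ]
```

View pics/i.png

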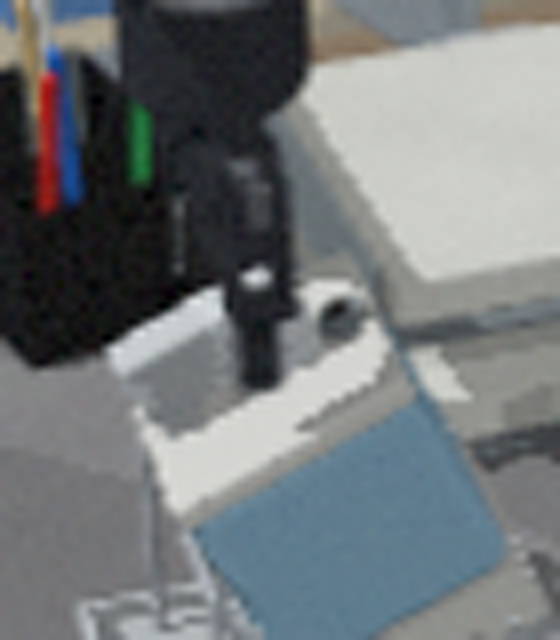

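>>> play_rows(slide=[[0,0,0],[0,0,0],[0,0,0],[0,0,0],[0,0,0],[0,0,0],[0,0,0],[0,0,0]], yaw=[0,0,0,0,0,0,0,0], grip=[1,1,1,1,1,1,1,1])

```text
time: 7.5
tool_pos: [0.5253, 0.2601, 0.1986]
tool_rot: [0.707, -0.707, 0.019, -0.019]
contact_force: [-0.7, 1.4, 2.3]
gripper_width: 0.27
```

```bash
python3 - <<'E'
from h import *
from plant import cams,readout
s=readout.state();print(s["tool_pos"],s["contact_force"],s["gripper_width"])
g=cams.grab_frame("side")["image"][:,:,::-1]
cv2.imwrite("pics/j.png",crop(g,255,95,345,185,6))
E
```

```text
[0.52531226 0.26010752 0.19863264] [-0.73920685  1.40555525  2.28935364] 0.2704984076705351
```

View pics/j.png

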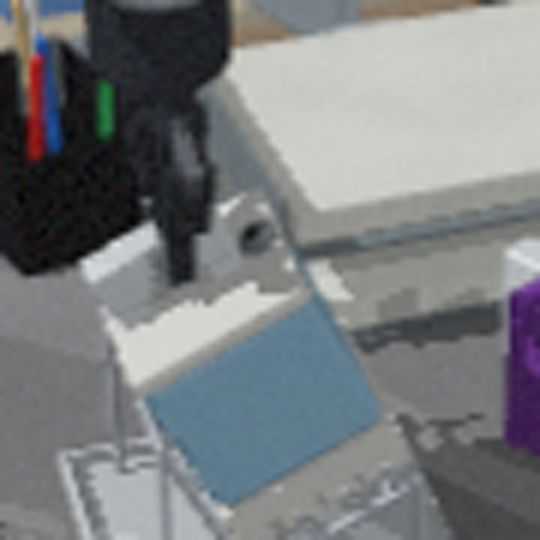

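>>> play_rows(slide=[[0,-0.5,0],[0,-0.8,0],[0,-1,0],[0,-1.5,0],[0,-2,0],[0,-2,0],[0,-2,0],[0,-1,0],[0,0,0],[0,0,0]], yaw=[0,0,0,0,0,0,0,0,0,0], grip=[1,1,1,1,1,1,1,1,1,1])

```text
time: 8.55
tool_pos: [0.5249, 0.2597, 0.3059]
tool_rot: [-0.707, 0.707, -0.019, 0.019]
contact_force: [-0.1, 0.1, -5.7]
gripper_width: 0.273
```

```bash
python3 - <<'E'
from h import *
from plant import cams,readout
s=readout.state();print(s["tool_pos"],s["contact_force"],s["ft_torque"],s["gripper_width"])
g=cams.grab_frame("side")["image"][:,:,::-1]
cv2.imwrite("pics/k.png",crop(g,245,55,345,185,4))
E
```

```text
[0.52493441 0.25973137 0.30585807] [-0.08775841  0.0782147  -5.67090236] [0.05488512 0.16866302 0.04414986] 0.2727071843892877
```

View pics/k.png

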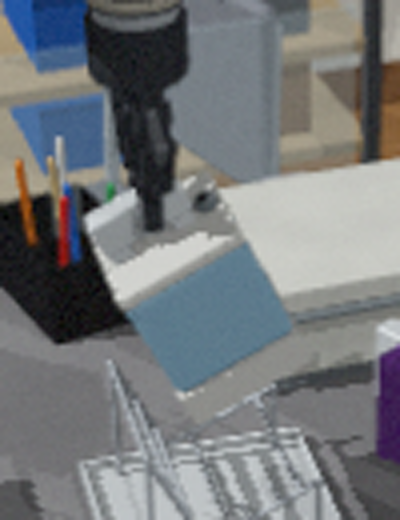

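The tank is held and clear of the rack. It weighs about 5.7 N and still hangs about 25° tilted, held by pad friction. I'll lower it to just above a free bit of table and let it turn upright there.

```bash
python3 - <<'E'
from h import *
from plant import cams,readout
print(onz("top",(288,238),0))
print("lunch edge",onz("top",(257,270),.06),"spoon",onz("top",(312,216),.01),onz("top",(318,255),.01),"rack",onz("top",(268,225),.02), "mug",onz("top",(306,168),.05))
g=cams.grab_frame("top")["image"][:,:,::-1]
cv2.imwrite("pics/l.png",crop(g,185,100,385,320,3))
E
```

```text
[0.44282238 0.09863412 0.        ]
lunch edge [0.34530557 0.18615222 0.06      ] spoon [0.51181414 0.02312884 0.01      ] [0.39009725 0.00374584 0.01      ] rack [0.48261644 0.1598211  0.02      ] mug [0.6574621  0.04130871 0.05      ]
```

View pics/l.png

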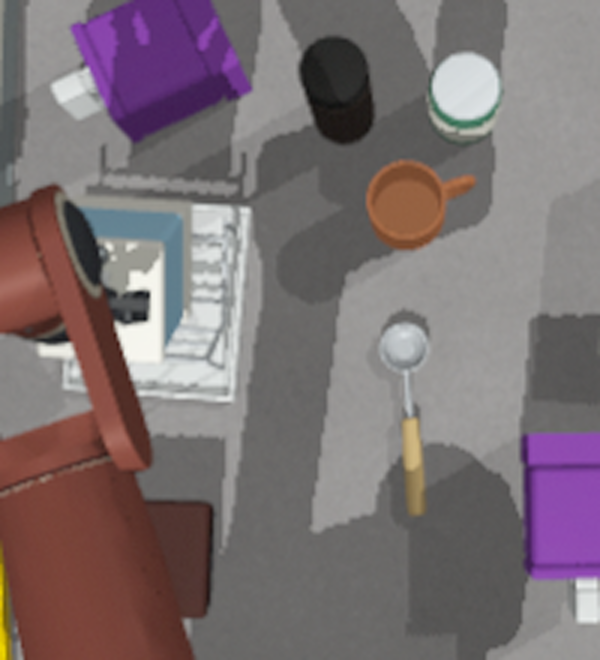

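>>> play_rows(slide=[[0,-2,0],[0,-1,-2],[-1.4,0,-3],[-1.4,0,-3],[-1.4,0,-3],[-1.4,0,-3],[-1.5,0,-2],[-1.5,1,-1.3],[0,3,0],[0,3,0],[0,3,0],[0,2,0]], yaw=[0,0,0,0,0,0,0,0,0,0,0,0], grip=[1,1,1,1,1,1,1,1,1,1,1,1])

```text
time: 9.85
tool_pos: [0.4281, 0.0915, 0.2124]
tool_rot: [-0.707, 0.707, -0.021, 0.017]
contact_force: [0.2, 0.2, -5.8]
gripper_width: 0.271
```

```bash
python3 - <<'E'
from h import *
from plant import cams,readout
s=readout.state();print(s["tool_pos"],s["contact_force"],s["ft_torque"],s["gripper_width"])
g=cams.grab_frame("side")["image"][:,:,::-1]
cv2.imwrite("pics/m.png",crop(g,235,70,385,250,4))
E
```

```text
[0.42808667 0.09153321 0.21239571] [ 0.22067003  0.15474556 -5.82141914] [ 0.06059127  0.19730553 -0.0171446 ] 0.27060420622029624
```

View pics/m.png

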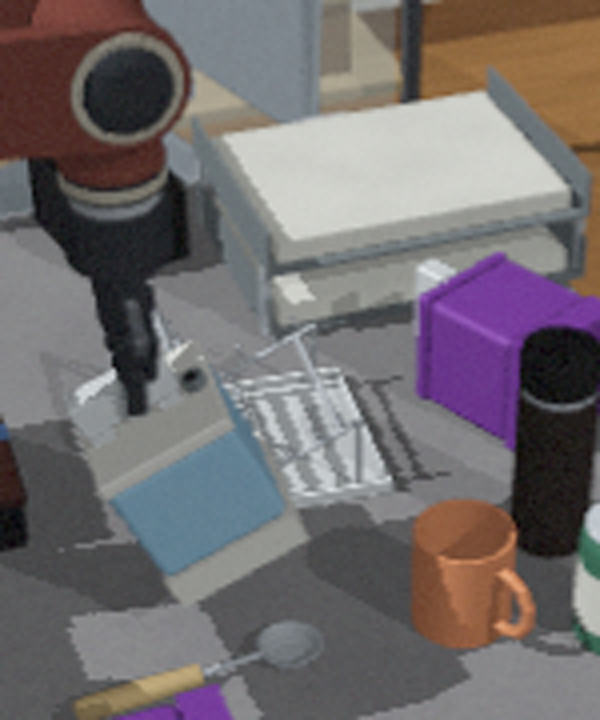

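>>> play_rows(slide=[[0,1.5,0],[0,1.2,0],[0,0.8,0],[0,0.4,0],[0,0,0],[0,0,0]], yaw=[0,0,0,0,0,0], grip=[1,1,1,1,1,1])

```text
time: 10.5
tool_pos: [0.4305, 0.0917, 0.178]
tool_rot: [0.707, -0.707, 0.019, -0.019]
contact_force: [-0.2, 0.3, -4.1]
gripper_width: 0.271
```

>>> play_rows(slide=[[0,0,0],[0,0,0],[0,0,0]], yaw=[0,0,0], grip=[0.55,0.55,0.55])

```text
time: 10.8
tool_pos: [0.4302, 0.0917, 0.1777]
tool_rot: [0.707, -0.707, 0.019, -0.019]
contact_force: [0.2, -1.7, -6.0]
gripper_width: 0.273
```

```bash
python3 - <<'E'
from plant import readout
s=readout.state();print(s["tool_pos"],s["contact_force"],s["ft_torque"],s["gripper_width"])
E
```

```text
[0.43024264 0.09174042 0.17774249] [ 0.15558083 -1.7154133  -5.9976591 ] [-0.03613743  0.15023406 -0.03070932] 0.273111060101986
```

>>> play_rows(slide=[[0,0.4,0],[0,0,0],[0,0,0],[0,0,0],[0,0,0]], yaw=[0,0,0,0,0], grip=[0.5,0.5,0.48,0.48,0.48])

```text
time: 11.3
tool_pos: [0.43, 0.0917, 0.1734]
tool_rot: [-0.707, 0.707, -0.019, 0.019]
contact_force: [-0.3, 1.3, -4.5]
gripper_width: 0.272
```

```bash
python3 - <<'E'
from plant import readout
s=readout.state();print(s["tool_pos"],s["contact_force"],s["ft_torque"],s["gripper_width"])
E
```

```text
[0.43004345 0.09171964 0.17336474] [-0.32912851  1.34104198 -4.49377698] [-0.02131471  0.14085275 -0.01691382] 0.2717937235459101
```

>>> play_rows(slide=[[0,0,0],[0,0,0]], yaw=[0,0], grip=[0.465,0.465])

```text
time: 11.5
tool_pos: [0.4301, 0.0917, 0.1734]
tool_rot: [0.707, -0.707, 0.019, -0.019]
contact_force: [0.1, -0.3, -4.1]
gripper_width: 0.273
```

```bash
python3 - <<'E'
from plant import readout
s=readout.state();print(s["tool_pos"],s["contact_force"],s["ft_torque"],s["gripper_width"])
E
```

```text
[0.43006173 0.09173257 0.17340894] [ 0.12223593 -0.27385894 -4.09310202] [0.03274039 0.17662672 0.03981484] 0.2733406589901159
```

>>> play_rows(slide=[[0,0,0],[0,0,0]], yaw=[0,0], grip=[0.457,0.457])

```text
time: 11.7
tool_pos: [0.43, 0.0917, 0.1733]
tool_rot: [-0.707, 0.707, -0.019, 0.019]
contact_force: [-0.4, -1.2, -5.3]
gripper_width: 0.275
```

```bash
python3 - <<'E'
from h import *
from plant import cams,readout
s=readout.state();print(s["tool_pos"],s["contact_force"],s["ft_torque"],s["gripper_width"])
g=cams.grab_frame("side")["image"][:,:,::-1]
cv2.imwrite("pics/n.png",crop(g,235,110,335,230,4))
E
```

```text
[0.43000362 0.091711   0.17329641] [-0.44956687 -1.18397897 -5.25299337] [-0.01787143  0.15308089  0.01106001] 0.2750163080157339
```

View pics/n.png

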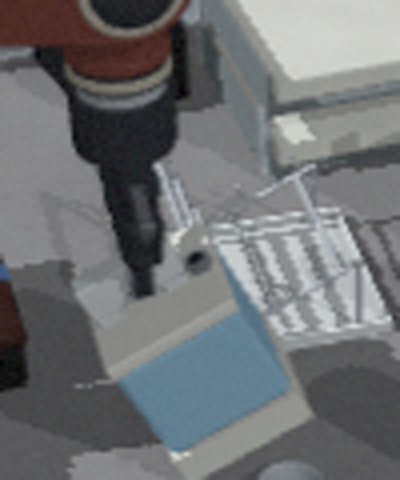

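>>> play_rows(slide=[[0,0,0],[0,0,0]], yaw=[0,0], grip=[0.447,0.447])

```text
time: 11.95
tool_pos: [0.43, 0.0917, 0.1733]
tool_rot: [-0.707, 0.707, -0.019, 0.019]
contact_force: [0.6, 0.1, -4.3]
gripper_width: 0.279
```

```bash
python3 - <<'E'
from plant import readout
s=readout.state();print(s["contact_force"],s["ft_torque"],s["gripper_width"])
E
```

```text
[ 0.60457204  0.14715896 -4.25245776] [0.06985068 0.20652607 0.07596045] 0.2788367296881661
```

>>> play_rows(slide=[[0,0,0],[0,0,0]], yaw=[0,0], grip=[0.44,0.44])

```text
time: 12.15
tool_pos: [0.4303, 0.0917, 0.1735]
tool_rot: [0.707, -0.707, 0.019, -0.019]
contact_force: [-1.0, -0.8, -4.5]
gripper_width: 0.281
```

```bash
python3 - <<'E'
from h import *
from plant import cams,readout
s=readout.state();print(s["tool_pos"],s["contact_force"],s["ft_torque"],s["gripper_width"])
g=cams.grab_frame("side")["image"][:,:,::-1]
cv2.imwrite("pics/o.png",crop(g,235,110,335,230,4))
E
```

```text
[0.43026659 0.09172719 0.17350503] [-1.02100242 -0.79925201 -4.47719534] [0.05505637 0.00815421 0.05280824] 0.28058252299361425
```

View pics/o.png

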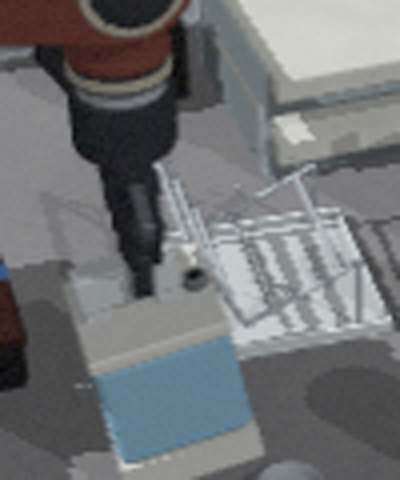

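It has swung upright (torque ≈ 0). I'll set it flat on the table to level it, then regrip firmly.

>>> play_rows(slide=[[0,0.3,0],[0,0.2,0],[0,0.2,0],[0,0,0],[0,0,0]], yaw=[0,0,0,0,0], grip=[0.44,0.44,0.44,0.44,0.44])

```text
time: 12.7
tool_pos: [0.4311, 0.0917, 0.1684]
tool_rot: [0.707, -0.707, 0.018, -0.02]
contact_force: [-1.9, -0.4, 4.7]
gripper_width: 0.281
```

```bash
python3 - <<'E'
from plant import readout
s=readout.state();print(s["tool_pos"],s["contact_force"],s["ft_torque"],s["gripper_width"])
E
```

```text
[0.43109977 0.09173147 0.16838591] [-1.88921687 -0.43986299  4.69325433] [-0.09362619  0.41525297  0.02643644] 0.2814478343927599
```

>>> play_rows(slide=[[0,0,0],[0,0,0],[0,0.3,0],[0,0.2,0],[0,0,0],[0,0,0],[0,0,0],[0,0,0]], yaw=[0,0,0,0,0,0,0,0], grip=[0.3,0.3,0.3,0.3,0.3,0.3,0.3,0.3])

```text
time: 13.5
tool_pos: [0.4301, 0.0917, 0.1614]
tool_rot: [-0.707, 0.707, -0.019, 0.019]
contact_force: [0.3, 0.0, 0.5]
gripper_width: 0.349
```

```bash
python3 - <<'E'
from h import *
from plant import cams,readout
s=readout.state();print(s["tool_pos"],s["contact_force"],s["ft_torque"],s["gripper_width"])
g=cams.grab_frame("side")["image"][:,:,::-1]
t=cams.grab_frame("top")["image"][:,:,::-1]
cv2.imwrite("pics/p.png",cv2.hconcat([crop(g,235,110,335,230,4),crop(t,240,170,340,290,4)]))
E
```

```text
[0.43005966 0.09171422 0.16136315] [0.30407077 0.04845618 0.47639812] [-0.04819715  0.06609337 -0.02284315] 0.34850643319759345
```

View pics/p.png

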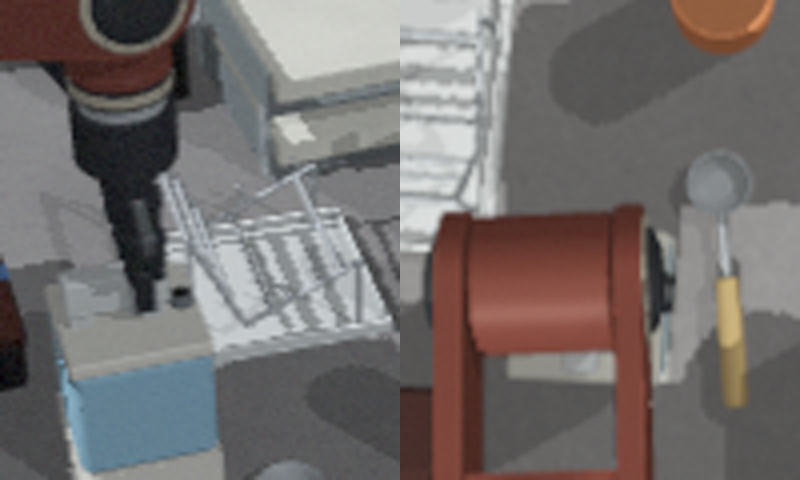

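```bash
python3 - <<'E'
from h import *
from plant import cams,readout
g=cams.grab_frame("side")["image"][:,:,::-1];cv2.imwrite("pics/side_p.png",g)
t=cams.grab_frame("top")["image"][:,:,::-1];cv2.imwrite("pics/top_p.png",t)
cv2.imwrite("pics/q.png",crop(g,243,165,303,245,9))
cv2.imwrite("pics/q2.png",crop(t,255,215,325,275,9))
for X in [(-55,55),(55,55),(55,-55),(-55,-55)]:
    p=np.array([.43+X[0]/1e3,.0917+X[1]/1e3,.14]);print(X,proj("side",p),proj("top",p))
E
```

```text
(-55, 55) [[248.129333   180.94936839]] [[266.93527482 260.87723075]]
(55, 55) [[282.42997603 173.6754772 ]] [[267.47837738 222.20452242]]
(55, -55) [[292.72838265 194.11687314]] [[305.88244176 222.33245812]]
(-55, -55) [[256.67699908 202.21809936]] [[305.62154629 261.038493  ]]
```

View pics/q.png

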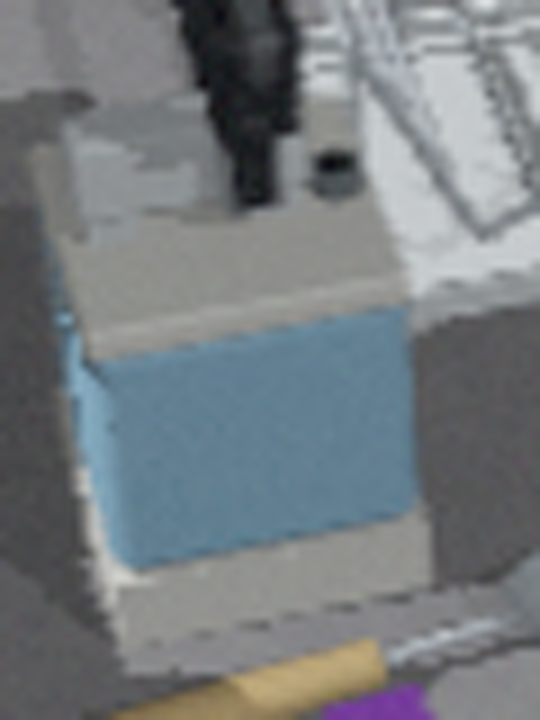

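View pics/q2.png

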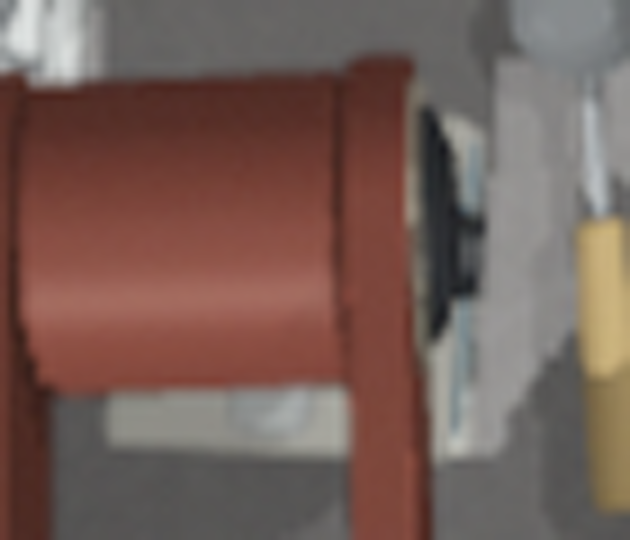

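```bash
python3 - <<'E'
from h import *
f=lambda p,o:((p[0]+.5)/9-.5+o[0],(p[1]+.5)/9-.5+o[1])
for n,p in(("FN",(90,335)),("RN",(410,283)),("FF",(32,145))):print(n,onz("side",f(p,(243,165)),.14))
for n,p in(("FL",(107,443)),("FR",(432,458))):print(n,onz("top",f(p,(255,215)),.14))
E
```

```text
FN [0.36416296 0.04284095 0.14      ]
RN [0.46951187 0.03284554 0.14      ]
FF [0.36946941 0.15028593 0.14      ]
FL [0.36680657 0.14798241 0.14      ]
FR [0.36254245 0.04531976 0.14      ]
```

>>> play_rows(slide=[[-0.5,0,0],[-0.5,0,0],[0,0,0],[0,0,0],[0,0,0],[0,0,0],[0,0,0],[0,0,0]], yaw=[0,0,0,0,0,0,0,0], grip=[0.3,0.3,0.3,1,1,1,1,1])

```text
time: 14.5
tool_pos: [0.4201, 0.0923, 0.1614]
tool_rot: [0.707, -0.707, 0.019, -0.019]
contact_force: [-0.9, 0.7, 1.3]
gripper_width: 0.267
```

>>> play_rows(slide=[[0,-0.5,0],[0,-1,0],[0,-2,0],[0,-3,0],[0,-4,0],[0,-4,0],[0,0,0],[0,0,0]], yaw=[0,0,0,0,0,0,0,0], grip=[1,1,1,1,1,1,1,1])

```text
time: 15.3
tool_pos: [0.4202, 0.0922, 0.3068]
tool_rot: [0.707, -0.707, 0.019, -0.019]
contact_force: [-1.1, -0.1, -5.8]
gripper_width: 0.273
```

```bash
python3 - <<'E'
from h import *
from plant import cams,readout
from scipy.spatial.transform import Rotation as Ro
s=readout.state();print(s["tool_pos"],s["contact_force"],s["ft_torque"],s["gripper_width"])
R=Ro.from_quat(s["tool_rot"],scalar_first=True).as_matrix();print(np.degrees(np.arctan2(R[1,0],R[0,0])))
g=cams.grab_frame("side")["image"][:,:,::-1]
t=cams.grab_frame("top")["image"][:,:,::-1]
cv2.imwrite("pics/r.png",cv2.hconcat([crop(g,235,70,335,190,4),crop(t,240,170,340,290,4)]))
E
```

```text
[0.42016065 0.09224816 0.30681233] [-1.13289787 -0.05899328 -5.80417795] [-0.04347257  0.03660644  0.01577763] 0.2725366969137167
-3.0858495756245548
```

View pics/r.png

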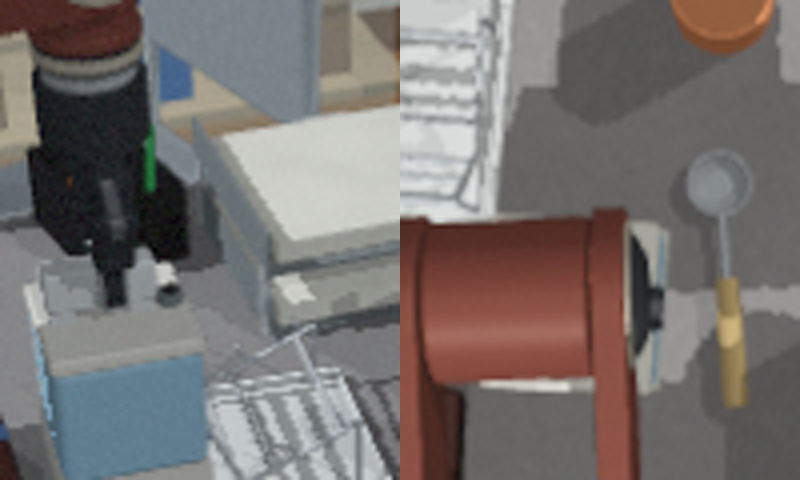

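>>> play_rows(slide=[[0,-1,0],[0.9,0,-1.3],[1.75,0,-2.55],[1.95,0,-2.85],[1.95,0,-2.85],[1.95,0,-2.85],[1.95,0,-2.85],[1.95,0,-2.85],[1.95,0,-2.85],[1.95,0,-2.85],[1.95,0,-2.85],[1.95,0,-2.85]], yaw=[1.2,0,0,0,0,0,0,0,0,0,0,0], grip=[1,1,1,1,1,1,1,1,1,1,1,1])

```text
time: 16.6
tool_pos: [0.5996, -0.2182, 0.3146]
tool_rot: [0.707, -0.706, 0.028, -0.026]
contact_force: [-0.7, 1.1, -4.2]
gripper_width: 0.267
```

>>> play_rows(slide=[[1.95,0,-2.85],[1.6,0,-2.5],[0.8,0,-1.3],[0,0,0],[0,0,0],[0,0,0]], yaw=[0,0,0,0,0,0], grip=[1,1,1,1,1,1])

```text
time: 17.2
tool_pos: [0.6375, -0.2857, 0.3156]
tool_rot: [0.707, -0.706, 0.027, -0.026]
contact_force: [-0.5, -0.6, -3.6]
gripper_width: 0.271
```

```bash
python3 - <<'E'
from h import *
from plant import cams,readout
from scipy.spatial.transform import Rotation as Ro
s=readout.state();print(s["tool_pos"],s["contact_force"],s["ft_torque"],s["gripper_width"])
R=Ro.from_quat(s["tool_rot"],scalar_first=True).as_matrix();print(np.degrees(np.arctan2(R[1,0],R[0,0])))
print(R.T@(np.array([.638,-.2835,.28])-s["tool_pos"])*100)
g=cams.grab_frame("side")["image"][:,:,::-1];cv2.imwrite("pics/side_s.png",g)
t=cams.grab_frame("top")["image"][:,:,::-1];cv2.imwrite("pics/top_s.png",t)
cv2.imwrite("pics/s.png",cv2.hconcat([crop(g,310,130,430,320,4),crop(t,360,110,470,300,3.99 and 4)]))
E
```

```text
[ 0.6375015  -0.28571858  0.31560804] [-0.54741046 -0.63826613 -3.64756316] [0.06875594 0.00377949 0.00448088] 0.27144058363457335
-4.266353029557888
[0.03801796 3.5609819  0.22134405]
```

View pics/s.png

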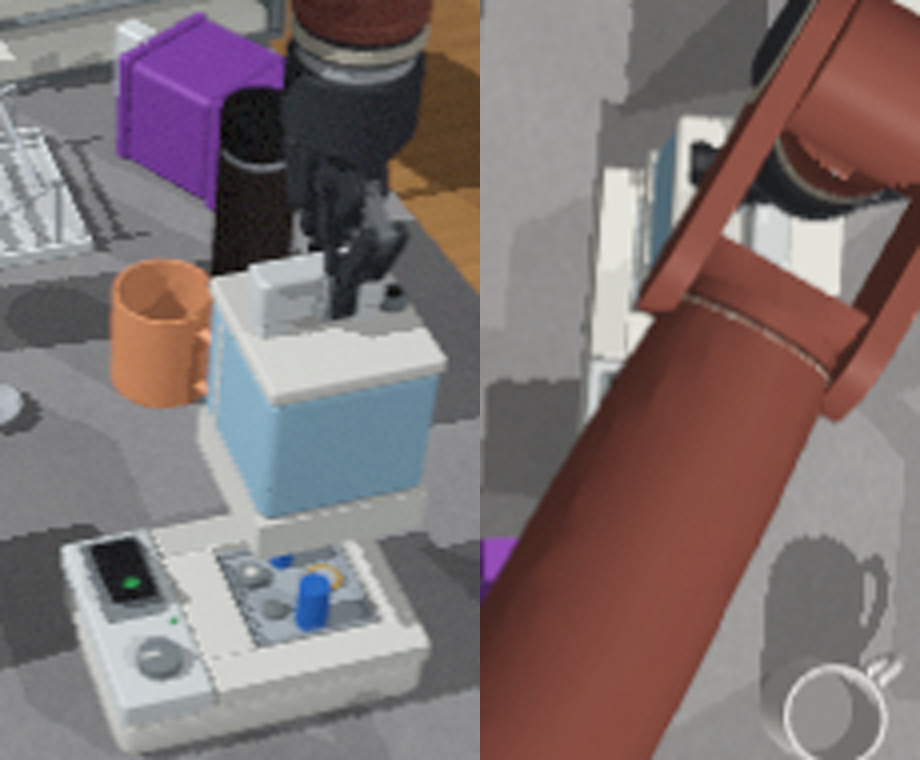

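```bash
python3 - <<'E'
from h import *
g=cv2.imread("pics/side_s.png");cv2.imwrite("pics/s2.png",crop(g,355,190,425,275,9))
R=lambda a:np.array([[np.cos(a),-np.sin(a)],[np.sin(a),np.cos(a)]])
for nm,X,z in[("tFN",(-55,-55),.2942),("tRN",(55,-55),.2942),("tFF",(-55,55),.2942),("bFN",(-55,-55),.1542),("bRN",(55,-55),.1542)]:
    p=R(np.radians(-4.27))@(np.array(X)/1e3)+[.6375,-.2857];q=proj("side",[*p,z])[0]
    print(nm,q,"crop",(q+.5-[355,190])*9-.5)
E
```

```text
tFN [377.70339514 228.1750629 ] crop [208.33055625 347.57556606]
tRN [422.15688933 219.33002687] crop [608.41200394 267.97024185]
tFF [361.76887371 198.79549904] crop [64.91986343 83.15949133]
bFN [373.83708316 270.27964508] crop [173.53374846 726.51680569]
bRN [415.11329201 261.23462233] crop [545.01962812 645.111601  ]
```

View pics/s2.png

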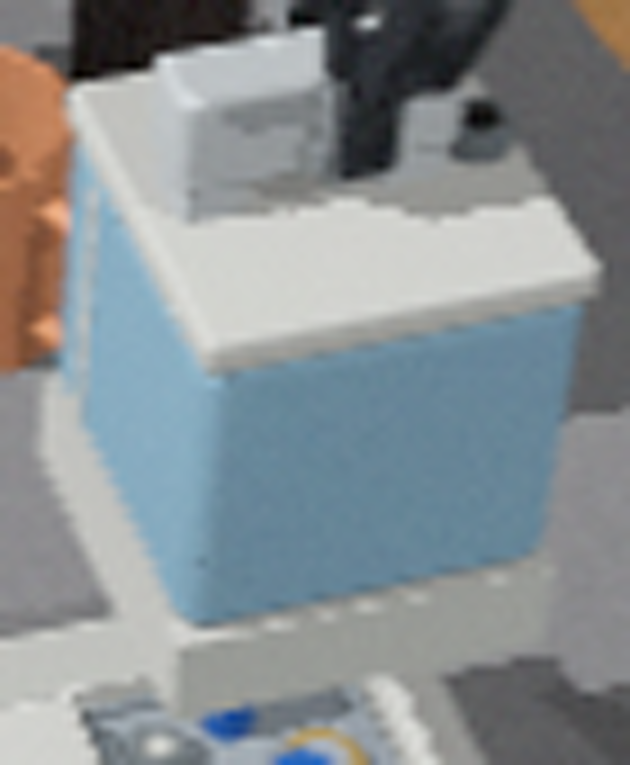

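>>> play_rows(slide=[[0.05,1.5,0.27],[0,2,0],[0,1.5,0],[0,0.8,0],[0,0.3,0],[0,0,0],[0,0,0]], yaw=[0,0,0,0,0,0,0], grip=[1,1,1,1,1,1,1])

```text
time: 18.0
tool_pos: [0.639, -0.2842, 0.2565]
tool_rot: [-0.706, 0.707, -0.026, 0.027]
contact_force: [1.1, -0.3, -4.9]
gripper_width: 0.269
```

```bash
cat > st.py <<'E'
import numpy as np
from plant import readout
from scipy.spatial.transform import Rotation as Ro
s=readout.state();R=Ro.from_quat(s["tool_rot"],scalar_first=True).as_matrix()
print(s["tool_pos"].round(4),"F",s["contact_force"].round(1),"T",s["ft_torque"].round(2),"w",s["gripper_width"].round(3),"yaw",np.degrees(np.arctan2(R[1,0],R[0,0])).round(2),s["time"])
E
python3 st.py
```

```text
Traceback (most recent call last):
  File "st.py", line 5, in <module>
    print(s["tool_pos"].round(4),"F",s["contact_force"].round(1),"T",s["ft_torque"].round(2),"w",s["gripper_width"].round(3),"yaw",np.degrees(np.arctan2(R[1,0],R[0,0])).round(2),s["time"])
                                                                                                 ^^^^^^^^^^^^^^^^^^^^^^^^
AttributeError: 'float' object has no attribute 'round'
```

>>> play_rows(slide=[[-0.06,0.2,0.11],[0,0.3,0],[0,0.3,0],[0,0.2,0],[0,0.2,0],[0,0,0],[0,0,0]], yaw=[0,0,0,0,0,0,0], grip=[1,1,1,1,1,1,1])

```text
time: 18.7
tool_pos: [0.638, -0.2829, 0.2431]
tool_rot: [-0.707, 0.707, -0.026, 0.026]
contact_force: [0.1, -0.8, -4.8]
gripper_width: 0.272
```

```bash
sed -i 's/s\["gripper_width"\].round(3)/round(s["gripper_width"],3)/' st.py
python3 st.py; python3 - <<'E'
from h import *
from plant import cams
g=cams.grab_frame("side")["image"][:,:,::-1]
cv2.imwrite("pics/u.png",crop(g,345,190,425,310,6))
E
```

```text
[ 0.638  -0.2829  0.2431] F [ 0.1 -0.8 -4.8] T [-0.29 -0.14  0.02] w 0.272 yaw -4.29 18.7
```

View pics/u.png

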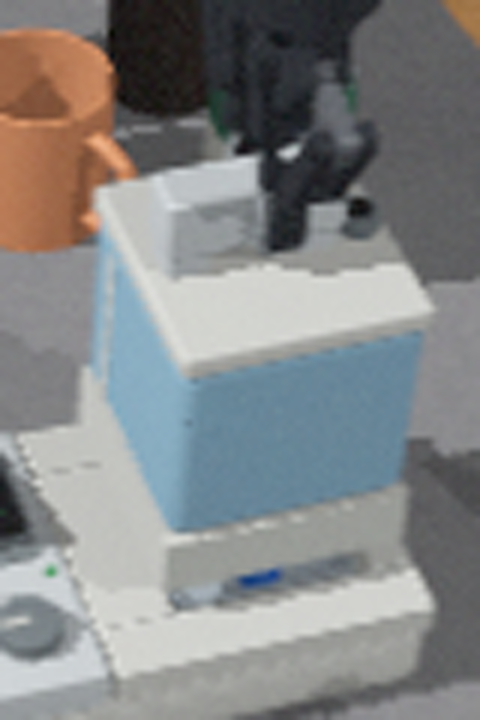

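>>> play_rows(slide=[[0,0.15,0],[0,0.15,0],[0,0.1,0],[0,0,0],[0,0,0]], yaw=[0,0,0,0,0], grip=[1,1,1,1,1])

```text
time: 19.25
tool_pos: [0.638, -0.2828, 0.2392]
tool_rot: [-0.707, 0.707, -0.026, 0.026]
contact_force: [-0.8, -0.9, -5.8]
gripper_width: 0.269
```

```bash
python3 st.py
```

```text
[ 0.638  -0.2828  0.2392] F [-0.8 -0.9 -5.8] T [-0.34 -0.16 -0.01] w 0.269 yaw -4.28 19.25
```

>>> play_rows(slide=[[0.03,0.15,-0.05],[0,0.2,0],[0,0.2,0],[0,0.2,0],[0,0,0],[0,0,0]], yaw=[0,0,0,0,0,0], grip=[1,1,1,1,1,1])

```text
time: 19.85
tool_pos: [0.6382, -0.2832, 0.2315]
tool_rot: [0.707, -0.707, 0.027, -0.026]
contact_force: [0.0, -0.4, -5.1]
gripper_width: 0.274
```

```bash
python3 st.py
```

```text
[ 0.6382 -0.2832  0.2315] F [ 0.  -0.4 -5.1] T [ 0.01 -0.06  0.01] w 0.274 yaw -4.29 19.85
```

Both pegs are in, and the torques are near zero. I'm continuing down to the rim (expected TCP z ≈ 0.2214).

>>> play_rows(slide=[[0,0.25,0],[0,0.25,0],[0,0.2,0],[0,0.15,0],[0,0,0],[0,0,0]], yaw=[0,0,0,0,0,0], grip=[1,1,1,1,1,1])

```text
time: 20.45
tool_pos: [0.6382, -0.2832, 0.2233]
tool_rot: [0.707, -0.707, 0.026, -0.026]
contact_force: [0.6, 0.5, -4.3]
gripper_width: 0.272
```

```bash
python3 st.py
```

```text
[ 0.6382 -0.2832  0.2233] F [ 0.6  0.5 -4.3] T [ 0.05  0.02 -0.01] w 0.272 yaw -4.28 20.45
```

>>> play_rows(slide=[[0,0.1,0],[0,0.1,0],[0,0,0],[0,0,0]], yaw=[0,0,0,0], grip=[1,1,1,1])

```text
time: 20.85
tool_pos: [0.6384, -0.2834, 0.2215]
tool_rot: [-0.707, 0.707, -0.026, 0.027]
contact_force: [-0.2, -0.7, -3.2]
gripper_width: 0.274
```

```bash
python3 st.py
```

```text
[ 0.6384 -0.2834  0.2215] F [-0.2 -0.7 -3.2] T [-0.   -0.03 -0.03] w 0.274 yaw -4.28 20.85
```

>>> play_rows(slide=[[0,0.05,0],[0,0.05,0],[0,0,0],[0,0,0],[0,0,0]], yaw=[0,0,0,0,0], grip=[1,1,1,1,1])

```text
time: 21.35
tool_pos: [0.6384, -0.2834, 0.2215]
tool_rot: [-0.706, 0.707, -0.026, 0.027]
contact_force: [-2.4, 1.0, 3.6]
gripper_width: 0.271
```

```bash
python3 st.py;  python3 - <<'E'
from h import *
from plant import cams
g=cams.grab_frame("side")["image"][:,:,::-1]
cv2.imwrite("pics/v.png",crop(g,325,190,425,320,5))
E
```

```text
[ 0.6384 -0.2834  0.2215] F [-2.4  1.   3.6] T [ 0.22  0.45 -0.01] w 0.271 yaw -4.28 21.35
```

View pics/v.png

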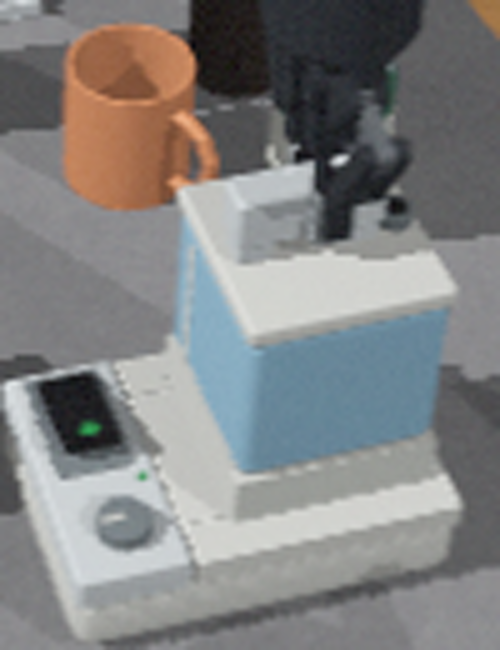

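Home: z stopped at 0.2215 (expected 0.2214), and the force went from hanging to supported. Releasing now.

>>> play_rows(slide=[[0,0,0],[0,0,0],[0,0,0],[0,0,0],[0,0,0],[0,0,0],[0,0,0]], yaw=[0,0,0,0,0,0,0], grip=[0.44,0.35,0.2,0,0,0,0])

```text
time: 22.1
tool_pos: [0.6383, -0.2833, 0.2202]
tool_rot: [0.707, -0.707, 0.026, -0.026]
contact_force: [-1.1, 0.9, 1.0]
gripper_width: 0.496
```

```bash
python3 st.py
```

```text
[ 0.6383 -0.2833  0.2202] F [-1.1  0.9  1. ] T [-0.01 -0.01  0.02] w 0.496 yaw -4.28 22.1
```

>>> play_rows(slide=[[0,-0.5,0],[0,-1,0],[0,-2,0],[0,-3,0],[0,-4,0],[0,-4,0],[-5,0,0],[-5,0,0],[-5,0,0],[-5,0,0],[0,0,0],[0,0,0]], yaw=[0,0,0,0,0,0,0,0,0,0,0,0], grip=[0,0,0,0,0,0,0,0,0,0,0,0])

```text
time: 23.3
tool_pos: [0.4383, -0.2684, 0.3669]
tool_rot: [-0.706, 0.707, -0.026, 0.028]
contact_force: [-0.4, -0.3, 1.2]
gripper_width: 0.5
```

```bash
python3 st.py;  python3 - <<'E'
from h import *
from plant import cams
g=cams.grab_frame("side")["image"][:,:,::-1];cv2.imwrite("pics/side_w.png",g)
t=cams.grab_frame("top")["image"][:,:,::-1];cv2.imwrite("pics/top_w.png",t)
cv2.imwrite("pics/w.png",cv2.hconcat([crop(g,325,190,425,320,4),crop(t,370,110,470,240,4)]))
E
```

```text
[ 0.4383 -0.2684  0.3669] F [-0.4 -0.3  1.2] T [-0.01 -0.01 -0.01] w 0.5 yaw -4.35 23.3
```

View pics/w.png

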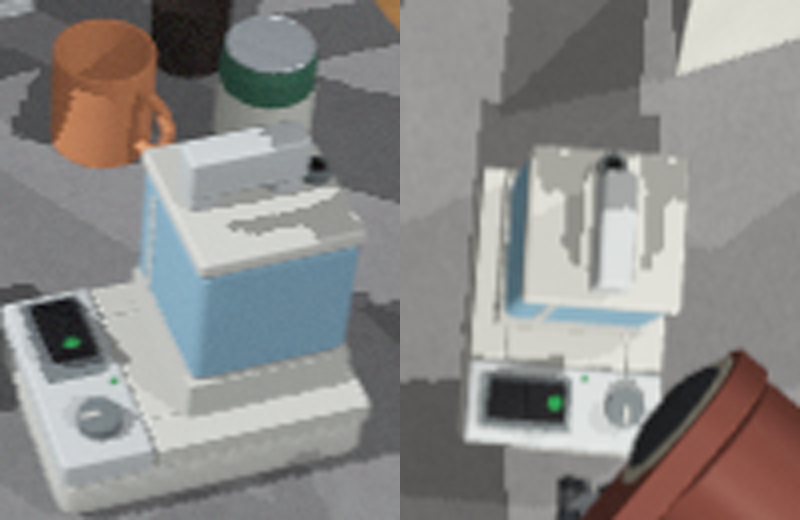

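View pics/side_w.png

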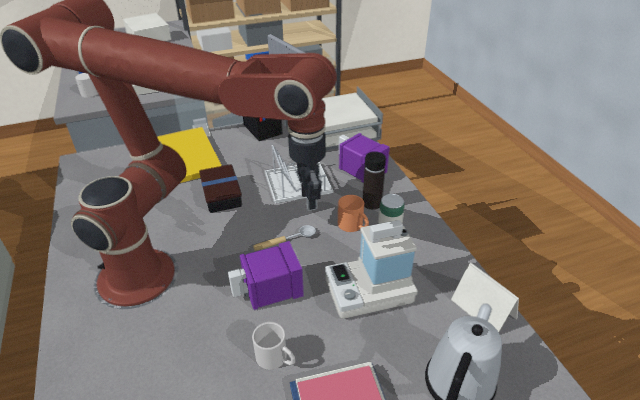

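The tank stands on the base, with the other things where they were. One last numeric check before handing in.

```bash
python3 - <<'E'
from h import *
g=cv2.imread("pics/side_w.png");t=cv2.imread("pics/top_w.png")
m=cv2.inRange(cv2.cvtColor(g,cv2.COLOR_BGR2HSV),(55,120,60),(80,255,255));k,l,st,c=cv2.connectedComponentsWithStats(m)
print([c[i].round(1) for i in range(1,k) if 335<c[i][0]<350 and 265<c[i][1]<285 and st[i,4]>4])
T=lambda p:((p[0]-400+.5)/4-.5+370,(p[1]+.5)/4-.5+110);S=lambda p:((p[0]+.5)/4-.5+325,(p[1]+.5)/4-.5+190)
for n,a,b in(("FR",(683,313),(207,274)),("RR",(687,157),(362,236)),("FL",(524,300),(145,150))):
    print(n,tri(T(a),S(b)))
X=[onz("top",T(a),.2) for a in((683,313),(687,157),(524,300),(532,145))];print("centre",np.mean(X,0))
E
python3 -c "
from plant import workorder
print(workorder.job_done())"
```

```text
[array([342.4, 275.1])]
FR (array([ 0.58010941, -0.33680217,  0.19622772]), np.float64(0.0038167316042203815))
RR (array([ 0.68634634, -0.34074448,  0.19603003]), np.float64(0.002677203204350103))
FL (array([ 0.58777231, -0.22635416,  0.19985791]), np.float64(0.002647399581853725))
centre [ 0.63649164 -0.28356493  0.2       ]
the job is handed in; nothing more can be done
None
```

I put the tank back on the humidifier, right way round and fully home, with the power off, and handed the job in. No verdict was reported.

**What I did**
- **Rocker:** I pushed the plain end down first. The green dot rose about 9 mm and was still up in the last picture.
- **Lift and levelling:** I took the tank by its bar and lifted it clear of the rack. It still hung about 25° tilted, so I eased the grip just above a free patch of table and it swung upright. I stood it there, gripped it again over its axis and carried it across.
- **Seating:** I lowered it slowly over both pegs with light forces, then let go once it was resting on the rim.

**Last checks**
- **Height:** the gripper stopped at 0.2215 m, against 0.2214 m expected with the tank home. The force changed from hanging to supported (−3 to +4 N).
- **Position:** the tank top's centre measured (0.636, −0.284) m against the seat at (0.636, −0.286) m, about 2 mm off.
- **Turn:** the grip was 4.3° off the world x axis when I released, the same as the base.
- **Surroundings:** the robot is clear of everything. By eye, the other things on the desk have not moved.

**Disagreements:** the tank's top corners triangulated at 0.196 to 0.200 m against the 0.200 m expected, with the two camera views 3 to 4 mm apart. I put that down to reading corners by hand and did not take it further.

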